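# Unpack the lab timer and show it to the inspection camera

## Task

Swing both half-open flaps of the cardboard carton outwards until they lean well past upright, then take the timer out and hold it in the air in front of the inspection camera: upright, its display squarely facing the lens, its middle at lens height, straight in front of the lens and 15 cm away from it. Finish while still holding it there, steady; do not put it down or let go. Leave the flaps open and the bottles and stopper where they stand, and do not touch the camera.

Things in the scene. Friction and masses are not known exactly. Their poses are not given: they have to be found in the camera images.
- carton: Open-topped brown cardboard carton, fixed to the worktop, 180 (its x) x 140 (its y) x 72 mm high, walls 4 mm; origin at the centre of its underside, z up. Its inner floor (grey foam pad) is 10 mm above the origin. The flap hinges run along its x at y = +70 mm (left flap) and y = -70 mm (right flap), 72 mm above the origin. Two short end flaps hang folded down outside its x ends, standing out up to 12 mm; they do not move.
- flap_left (a joint): Hinge of the left (+y of the carton) flap, rad: 0 = closed flat over the opening, 1.57 = upright, 2.7 = fully folded outwards (stop). The flap is a card panel 176 mm long, 68 mm from hinge to free edge, 4 mm thick; starts half open (0.85 to 1.25) and stays where it is left; light: under 1 N at the edge moves it.
- flap_right (a joint): The same for the right (-y of the carton) flap, a mirror image.
- flap_left_edge (a point): Middle of the left flap's free edge.
- flap_right_edge (a point): Middle of the right flap's free edge.
- timer_center (a point): Centre of the timer, a small off-white wedge-shaped kitchen-type timer with a grey display and three buttons on its front, 49 (its x, front to back) x 60 (its y, side to side) x 54 mm high, 60 to 130 g, standing upright on the carton's inner floor; the point is half-way up (27 mm above its underside). z up; the display faces the timer's -x. Its two y sides, 60 mm apart, are flat and upright: grasp there. Its display starts facing roughly to the left flap (carton +y).
- lens (a point): Centre of the front of the inspection camera's lens (black box head with a white ring round the lens, on a grey post and foot, fixed), 170 mm above the worktop. z up; the lens looks level along this frame's -x. The head is 46 mm wide, 46 mm high and reaches 75 mm behind the lens; the foot is 12 mm high and reaches 20 mm in front of the lens.
- dropper: White dropper bottle, 24 mm wide, 68 mm high, loose bystander; origin at the centre of its underside.
- amber_bottle: Small amber bottle with white cap, 40 mm wide, 81 mm high, loose bystander; origin at the centre of its underside.
- weighing_bottle: Glass weighing bottle with knob lid, 37 mm wide, 52 mm high, loose bystander; origin at the centre of its underside.
- stopper: Black rubber stopper lying on its side, 27 x 29 x 26 mm, loose bystander; origin at the centre of its underside.
- camera: The whole inspection camera (head, post, foot), fixed; origin on the worktop right below the lens, axes as lens.
- timer: The timer as a whole; origin at the centre of its underside, axes as timer_center.
Mind the look-alikes: they are no part of the job. What is shaped like the timer but green or red is not meant.

How it is judged:
By the outcome, as a careful person would: the job done as asked, in the order asked, and still so for the second after the job is handed in, while the arm keeps its last pose, push and grip.
It also fails if it takes over 72 s, if anything falls off the work surface, if the arm or the gripper's body presses on something with over 40 N, if the wrist force passes 120 N, or if a joint passes its speed limit or range.

## Robot

A 7-joint arm with a two-finger parallel gripper is mounted at the origin on a cart in front of the work surface, level with it; the furniture and walls round the work are solid. World frame = base frame: x ahead of the robot, y to its left, z up, the work surface at z = 0. Lengths are in m, angles in rad, forces in N, time in s.
With the tool pointing down it reaches from about 0.425 to 0.95 m from the base axis. Payload 4.7 kg.
Tool frame: the origin (TCP) lies on the centre line of the jaws, within the pads' length; the fingertips stand 17 mm ahead of it and the grasp point (between the pads) lies 2 mm behind it; z points along the fingers, y is the line along which they close (so a half turn about z gives the same grasp; the last joint's range is limited). The gripper opens to 85 mm and grips with 20 to 120 N. Pads are 22 mm wide; open, the fingers measure 114 mm over their backs; the gripper's body (76 mm by 85 mm) begins 54 mm behind the grasp point. The pads swing forward as they close: fully open they stand 13 mm farther back than shut.
Start: joints at [-1.219, 0.469, -0.049, 1.532, 0.024, 1.141, -0.082], TCP at [0.251, 0.627, 0.248] pointing down, gripper open.
Joint ranges: [-2.59, 2.59], [-0.33, 1.99], [-1.39, 1.29], [0.1, 2.45], [-1.04, 4.18], [0.21, 1.99], [-2.66, 2.66]. Speed limits (rad/s): [2.57, 2.57, 3.14, 3.14, 3.14, 3.14, 3.14].

## Interface

Orientations are given as a unit quaternion [x, y, z, w].
In Python, from cell import manip, hand, viewer, order, nets gives the robot as it stands. Calls block until the motion is done:
- manip.move_pose(position, orientation): joint-space move of the TCP to a pose.
- manip.move_linear(position, feed=0.15, rotation=None, threshold=None): straight line of the TCP; rotation=None keeps the orientation; feed is the mean speed in m/s. With threshold (N) it stops when the force on the tool has changed by that much, and returns True; else False.
- manip.movej(angles): joint-space move.
- hand.ungrasp() and hand.close(): open the fingers fully, or close them until they stop; the grip force is fixed at half the most.
- manip.pause(seconds).
- manip.ik(position, orientation): joint angles nearest the present ones, or None.
- viewer.grab_frame(name): name is "side" or "top" or "wrist"; returns (picture, depth): 384x512x3 uint8, red, green, blue; 384x512 float32, m along the optical axis (not along the pixel's ray), 0 where there is no reading.
- viewer.camera_params(name): a dict with "mtx" (3x3 intrinsics, pixels), "R" (3x3) and "t" (3): a world point X has camera coordinates R X + t; the wrist camera has in their place "hand_eye" (4x4, takes a point from camera to tool coordinates, whose origin is the TCP and whose axes are the flange's). Camera axes: x right, y down, z forward; pixel columns grow to the right and rows downward; lengths in m; the calibration is good to about 2 mm. The wrist camera is an equidistant fisheye: a pixel r from the principal point sees the ray r / f radians off the axis. A picture is of the moment at which its call begins: read the wrist's pose just before it. camera_params takes no time and is no camera call.
A pose or a line that the arm cannot do raises manip.MotionError and nothing moves.
- order.hand_in(): hands the job in; it is judged then, once.
Trained networks look in the newest picture that a camera, given by its name, has taken for a name from the list of things; names that differ only in an ending like _2 or _b are one class to them, and where a whole thing is asked for, a point or a joint stands for the part that bears it (a point fixed in the world has none). Each returns a list of dicts, best first, with "p" (0 to 1); they miss things now and then, are a little off and sometimes report something else, mostly with a low value. They report only what shows in the picture. A call takes as long as a camera call. They do not tell look-alikes from the thing itself.
- nets.look_for(name, camera): "rect" ([left, top, right, bottom] in pixels, round what is visible of it).
Readings, each from a call of its own:
- manip.current_clock(): time.
- manip.current_q(): joint angles.
- manip.current_qvel(): joint speeds.
- manip.current_tau(): joint torques, N m.
- manip.current_eef_pos(): TCP position.
- manip.current_eef_rot(): TCP orientation.
- manip.current_ft_force(): force on the tool from outside, world axes, zero at the start.
- manip.current_wrist_torque(): the same for the moment, N m.
- manip.current_opening(): opening from 0.0 (shut) to 1.0 (fully open).
- manip.current_grip_force(): force on a finger pad.
Only numpy, scipy, OpenCV 4.12 (cv2) and the standard library are available. Lean on these libraries where they do the work, as an engineer would, in place of code of your own. Each camera call takes 0.05 s, during which the arm holds its last target. There are 200 camera calls.

## Working session

There is one attempt and no reset: what is moved stays moved. The work goes in short steps, each a Python script; the robot and the scene stay as the last script left them, time stands still between calls to the robot, and variables do not carry over. Pictures are saved under pics/ and viewed, at most 10 in all, crops included, and the job is handed in when it is done.

```bash
mkdir -p pics; python3 - <<'E'
from cell import manip, hand, viewer, order, nets
import cv2,numpy as np
ims=[]
for c in ("top","side"):
    p,d=viewer.grab_frame(c); np.savez(f"pics/{c}.npz",p=p,d=d); 
    P=viewer.camera_params(c); print(c,P["mtx"].round(1).tolist(),P["R"].round(3).tolist(),P["t"].round(3).tolist())
    cv2.imwrite(f"pics/{c}0.png",cv2.resize(p[...,::-1],(800,600)))
    for n in ("carton","flap_left","flap_right","timer","camera","dropper","amber_bottle","weighing_bottle","stopper"):
        print(n,[(np.round(r["rect"]).tolist(),round(r["p"],2)) for r in nets.look_for(n,c)[:4]])
print(manip.current_clock(),manip.current_eef_rot())
E
```

```text
top [[445.3, 0.0, 251.7], [0.0, 445.3, 186.8], [0.0, 0.0, 1.0]] [[-0.014, -1.0, -0.0], [-0.992, 0.014, -0.124], [0.124, -0.002, -0.992]] [-0.066, 0.59, 1.199]
carton [([278.0, 178.0, 344.0, 256.0], 0.72)]
flap_left [([278.0, 185.0, 299.0, 256.0], 0.87)]
flap_right [([331.0, 180.0, 343.0, 250.0], 0.82), ([294.0, 206.0, 312.0, 231.0], 0.71)]
timer [([229.0, 157.0, 254.0, 184.0], 0.81), ([299.0, 210.0, 314.0, 233.0], 0.74), ([278.0, 187.0, 300.0, 254.0], 0.64), ([366.0, 158.0, 388.0, 180.0], 0.58)]
camera [([69.0, 183.0, 132.0, 221.0], 0.64)]
dropper []
amber_bottle [([189.0, 118.0, 205.0, 134.0], 0.74)]
weighing_bottle [([289.0, 124.0, 300.0, 141.0], 0.69), ([191.0, 119.0, 206.0, 134.0], 0.19), ([280.0, 181.0, 344.0, 257.0], 0.18)]
stopper [([166.0, 248.0, 177.0, 253.0], 0.47)]
side [[416.6, 0.0, 248.6], [0.0, 416.6, 192.6], [0.0, 0.0, 1.0]] [[0.995, -0.101, 0.018], [-0.034, -0.493, -0.87], [0.097, 0.864, -0.493]] [-0.596, 0.073, 1.183]
carton [([173.0, 198.0, 266.0, 285.0], 0.58)]
flap_left [([179.0, 200.0, 249.0, 227.0], 0.61)]
flap_right [([177.0, 222.0, 259.0, 261.0], 0.89)]
timer [([211.0, 296.0, 249.0, 336.0], 0.9), ([276.0, 288.0, 307.0, 308.0], 0.69)]
camera [([212.0, 110.0, 240.0, 170.0], 0.59)]
dropper [([194.0, 187.0, 198.0, 204.0], 0.51)]
amber_bottle [([294.0, 171.0, 308.0, 195.0], 0.68), ([173.0, 198.0, 263.0, 287.0], 0.3)]
weighing_bottle [([312.0, 232.0, 324.0, 251.0], 0.68)]
stopper [([184.0, 180.0, 188.0, 189.0], 0.5), ([213.0, 107.0, 243.0, 171.0], 0.25), ([180.0, 202.0, 247.0, 226.0], 0.18)]
1.0 [ 1.89250325e-01  9.81928874e-01  3.80601248e-05 -2.05201069e-05]
```

View pics/top0.png

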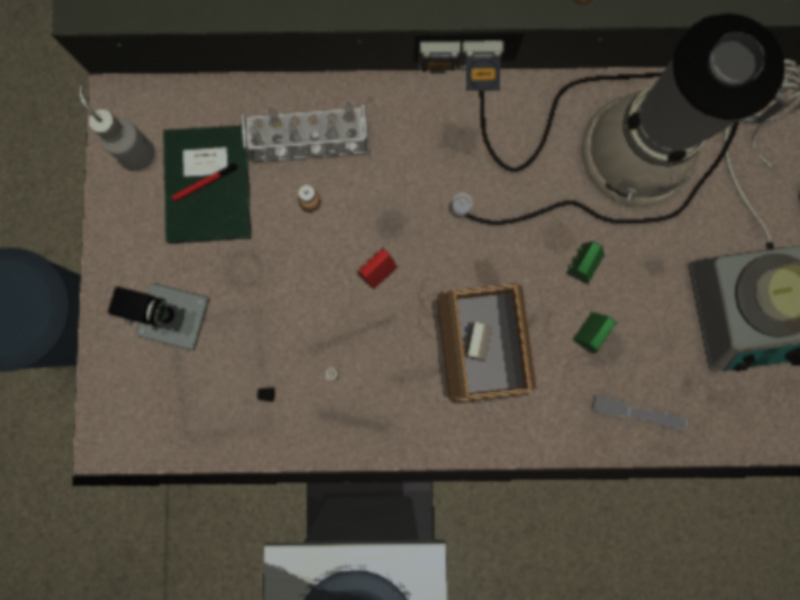

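View pics/side0.png

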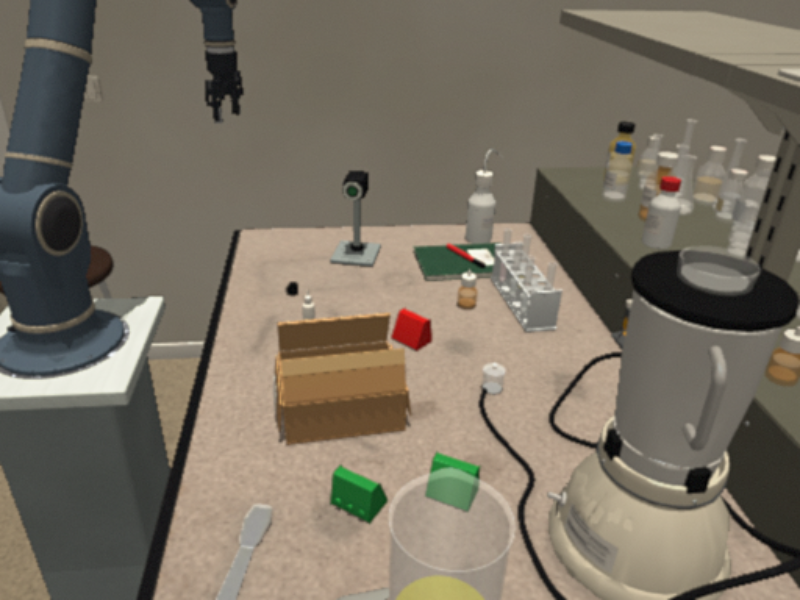

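The top view shows the carton at (490,345), the white timer inside at (478,340), and the inspection camera at (150,310) with its lens facing right. The bottles and stopper are clear of these. The side view confirms both flaps are leaning inwards. Next I'll fit the geometry from depth.

```bash
cat > h.py <<'E'
import numpy as np,cv2
from cell import manip, hand, viewer, order, nets
from scipy.spatial.transform import Rotation as Rn
def cloud(c,d):
    P=viewer.camera_params(c);K=P["mtx"];v,u=np.indices(d.shape)
    X=np.stack([(u-K[0,2])/K[0,0]*d,(v-K[1,2])/K[1,1]*d,d],-1)
    W=(X-P["t"])@P["R"]; W[d<=0]=np.nan; return W
def proj(c,X):
    P=viewer.camera_params(c);q=P["mtx"]@(P["R"]@np.asarray(X)+P["t"]);return q[:2]/q[2]
def down(yaw):  # tool z down, tool y along world direction 'yaw'
    y=np.array([np.cos(yaw),np.sin(yaw),0]);z=np.array([0,0,-1.]);x=np.cross(y,z)
    return Rn.from_matrix(np.stack([x,y,z],1)).as_quat()
def rect(p):
    p=np.asarray(p,np.float32);(c,s,a)=cv2.minAreaRect(p*1000);return np.round(c,1),np.round(s,1),round(a,1),len(p)
E
python3 - <<'E'
from h import *
for c,boxes in (("top",dict(cart=(270,170,350,265),cam=(60,175,140,225),drop=(200,230,225,250),stop=(160,240,182,260),amb=(185,112,210,138),weigh=(285,118,305,145))),("side",dict(cart=(170,195,270,290),cam=(205,105,245,172)))):
    f=np.load(f"pics/{c}.npz");W=cloud(c,f["d"]);pic=f["p"].astype(int)
    for n,(l,t,r,b) in boxes.items():
        w=W[t:b,l:r].reshape(-1,3);col=pic[t:b,l:r].reshape(-1,3);ok=np.isfinite(w[:,0]);w=w[ok];col=col[ok]
        zs=[(.006,.3)] 
        if n=="cart": zs=[(.066,.08),(.02,.066),(.08,.16),(.115,.16)]
        if n=="cam": zs=[(.004,.02),(.14,.2),(.18,.21)]
        for a,z in zs:
            m=(w[:,2]>a)&(w[:,2]<z)
            if m.sum()>5: print(c,n,a,z,*rect(w[m][:,:2]),"zmax",w[m][:,2].max().round(4),"med",np.median(w[m],0).round(3))
        if n=="cart":
            m=(col.min(1)>120)
            if m.sum()>5: print("white",*rect(w[m][:,:2]),w[m].min(0).round(3),w[m].max(0).round(3),np.median(w[m],0).round(3))
E
```

```text
top cart 0.066 0.08 [ 498.  -230.8] [189.1 146.7] 6.0 310 zmax 0.0798 med [ 0.48  -0.226  0.072]
top cart 0.02 0.066 [ 496.3 -229.7] [202.  137.1] 5.7 608 zmax 0.066 med [ 0.5   -0.223  0.045]
top cart 0.08 0.16 [ 497.9 -230.6] [175.8 146. ] 5.6 1120 zmax 0.1423 med [ 0.494 -0.178  0.119]
top cart 0.115 0.16 [ 497.9 -230.3] [175.8 120.6] 5.6 587 zmax 0.1423 med [ 0.495 -0.183  0.134]
white [ 502.5 -215.5] [15.2 57.8] 76.9 125 [ 0.475 -0.229  0.057] [ 0.531 -0.203  0.067] [ 0.502 -0.216  0.063]
top cam 0.004 0.02 [563.3 358.5] [228.5 139.8] 89.2 1233 zmax 0.0198 med [0.549 0.317 0.012]
top cam 0.14 0.2 [552.1 328.9] [76.8 52.3] 75.5 671 zmax 0.1991 med [0.553 0.324 0.192]
top cam 0.18 0.21 [555.4 328.4] [76.4 45.7] 75.2 574 zmax 0.1991 med [0.555 0.328 0.193]
top drop 0.006 0.3 [442.3  31.9] [34.1 41.9] 9.4 68 zmax 0.0703 med [0.447 0.037 0.041]
top stop 0.006 0.3 [411.2 150.1] [50.1 25.1] 89.1 98 zmax 0.0287 med [0.413 0.154 0.02 ]
top amb 0.006 0.3 [762.5  85.7] [36.  55.8] 3.2 199 zmax 0.0821 med [0.758 0.074 0.053]
top weigh 0.006 0.3 [ 748.3 -200.8] [67.4 52.4] 1.4 185 zmax 0.054 med [ 0.745 -0.201  0.04 ]
side cart 0.066 0.08 [ 497.5 -232. ] [187.8 148.6] 5.8 785 zmax 0.08 med [ 0.488 -0.263  0.072]
side cart 0.02 0.066 [ 520.7 -151.8] [349.  228.2] 81.0 1868 zmax 0.066 med [ 0.509 -0.296  0.044]
side cart 0.08 0.16 [ 498.2 -233.4] [176.4 144.8] 6.1 3274 zmax 0.1397 med [ 0.497 -0.285  0.11 ]
side cart 0.115 0.16 [ 497.9 -232.1] [175.7 122. ] 5.5 1375 zmax 0.1397 med [ 0.497 -0.28   0.128]
white [ 500.7 -115.1] [436.3 311.6] 85.5 2642 [ 0.362 -0.34  -0.004] [0.673 0.112 0.14 ] [ 0.509 -0.176  0.   ]
side cam 0.004 0.02 [556.7 371.7] [224.6 117.1] 87.4 377 zmax 0.0194 med [0.553 0.311 0.012]
side cam 0.14 0.2 [550.5 324.4] [79.6 54.4] 74.2 278 zmax 0.1948 med [0.553 0.304 0.181]
side cam 0.18 0.21 [554.9 323.7] [78.6 45.6] 74.2 147 zmax 0.1948 med [0.554 0.315 0.191]
```

```bash
cat >> h.py <<'E'
C=np.array([.498,-.2312]);ca=np.deg2rad(5.8)
cx=np.array([np.cos(ca),np.sin(ca)]);cy=np.array([-np.sin(ca),np.cos(ca)])
def cw(x,y,z): return [*(C+cx*x+cy*y),z]
def wrist(name):
    p=np.array(manip.current_eef_pos());q=np.array(manip.current_eef_rot());im,d=viewer.grab_frame("wrist")
    np.savez(f"pics/{name}.npz",p=im,d=d,pos=p,q=q);cv2.imwrite(f"pics/{name}.png",im[...,::-1]);return im,d,p,q
def wcloud(d,p,q):
    P=viewer.camera_params("wrist");K=P["mtx"];v,u=np.indices(d.shape)
    a=(u-K[0,2])/K[0,0];b=(v-K[1,2])/K[1,1];th=np.hypot(a,b)+1e-9;s=np.tan(th)/th
    X=np.stack([a*s*d,b*s*d,d,np.ones_like(d)],-1)@np.array(P["hand_eye"]).T
    W=X[...,:3]@Rn.from_quat(q).as_matrix().T+p; W[(d<=0)|(th>1.4)]=np.nan; return W
E
python3 - <<'E'
from h import *
manip.move_pose([.46,.24,.36],down(np.deg2rad(5.8)))
wrist("w1");P=viewer.camera_params("wrist");print(P["mtx"],P["hand_eye"])
print(nets.look_for("camera","wrist")[:2])
hand.close()
manip.move_pose(cw(0,0,.20),down(ca)); 
print(manip.current_clock(),manip.current_eef_pos())
wrist("w2")
E
```

```text
[[297.31863964   0.         256.36861596]
 [  0.         297.31863964 189.17789778]
 [  0.           0.           1.        ]] [[-2.56951231e-04 -9.58369844e-01 -2.85529641e-01  7.24538395e-02]
 [ 9.99999495e-01  3.11363191e-05 -1.00441835e-03 -6.24160173e-04]
 [ 9.71494601e-04 -2.85529754e-01  9.58369352e-01 -1.26526233e-01]
 [ 0.00000000e+00  0.00000000e+00  0.00000000e+00  1.00000000e+00]]
[{'rect': [280.7, 60.8, 388.1, 142.7], 'p': 0.81}]
5.3417 [ 0.49877935 -0.23010486  0.20005384]
```

```bash
python3 -c "
import cv2,numpy as np
a=cv2.imread('pics/w1.png');b=cv2.imread('pics/w2.png')
cv2.imwrite('pics/w12.png',cv2.resize(np.hstack([a,b]),(800,300)))"
```

```text
(no output)
```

View pics/w12.png

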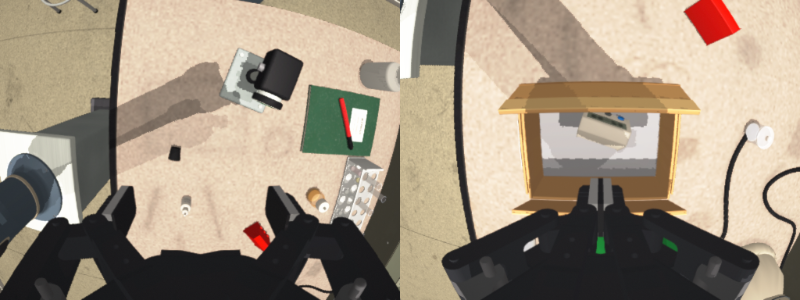

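```bash
python3 - <<'E'
from h import *
for y,z in ((0,.115),(100,.115),(-100,.115),(0,.115),(0,.26)):
    print(y,manip.move_linear(cw(0,y/1000,z),feed=.15,threshold=20),manip.current_ft_force(),manip.current_clock())
hand.ungrasp()
manip.move_pose(cw(0,-.06,.27),down(ca))
wrist("w3"); print(manip.current_clock())
p,d=viewer.grab_frame("top");np.savez("pics/top1.npz",p=p,d=d)
cv2.imwrite("pics/w3t.png",cv2.resize(np.hstack([cv2.imread("pics/w3.png"),p[...,::-1]]),(800,300)))
E
python3 - <<'E'
from h import *
f=np.load("pics/w3.npz");W=wcloud(f["d"],f["pos"],f["q"]);
L=(W[...,:2]-C)@np.stack([cx,cy],1)
m=(abs(L[...,0])<.08)&(abs(L[...,1])<.06)&(W[...,2]>.02)&(W[...,2]<.075)
w=W[m];print("timer",rect(w[:,:2]),np.median(w,0))
for a in (.02,.03,.04,.05,.058,.062):
    k=w[(w[:,2]>a)&(w[:,2]<(a+.012))];print(a,rect(k[:,:2]) if len(k)>5 else 0,k.mean(0).round(4))
m=(abs(L[...,0])<.07)&(abs(L[...,1])>.075)&(abs(L[...,1])<.16)&(W[...,2]>.02)
for s in (1,-1):
    k=m&(s*L[...,1]>0); y=s*L[k][:,1];z=W[k][:,2]; print("flap",s,len(y), np.polyfit(y,z,1) if len(y)>9 else 0,y.max() if len(y) else 0)
k=(abs(L[...,0])<.1)&(abs(L[...,1])<.085)&(abs(W[...,2]-.072)<.005);print("rim",rect(W[k][:,:2]))
f=np.load("pics/w1.npz");W=wcloud(f["d"],f["pos"],f["q"])
m=(np.hypot(W[...,0]-.553,W[...,1]-.32)<.08)
for a,z in ((.185,.21),(.15,.21),(.15,.185),(.008,.02)):
    k=m&(W[...,2]>a)&(W[...,2]<z);print("cam",a,rect(W[k][:,:2]),W[k][:,2].max(),np.median(W[k],0))
E
```

```text
0 False [-0.39377908  0.05858418 -0.4081342 ] 6.1083
100 True [-0.10205678 -0.19091453  4.15895672] 6.5417
-100 True [-1.62976562  0.38264705  8.43332286] 7.1917
0 False [-0.10319392 -0.20680342  0.77986947] 7.625
0 False [-0.12067122  0.35593181 -0.32538022] 8.7417
9.925
timer (array([ 500.1, -220.3]), array([45.9, 60.2]), 77.1, 1778) [ 0.4999054  -0.2204304   0.05881541]
0.02 (array([ 500.2, -220.3]), array([45.9, 59.8]), 77.1, 280) [ 0.499  -0.226   0.0266]
0.03 (array([ 500.3, -219.4]), array([39.5, 59.8]), 77.0, 243) [ 0.4977 -0.2288  0.0359]
0.04 (array([ 500.5, -218.3]), array([31.9, 60. ]), 77.3, 276) [ 0.4983 -0.2247  0.046 ]
0.05 (array([ 500.8, -217.4]), array([25.4, 60. ]), 76.7, 413) [ 0.4994 -0.2192  0.0575]
0.058 (array([ 500.8, -216.1]), array([20.8, 59.9]), 75.9, 916) [ 0.5008 -0.2162  0.0626]
0.062 (array([ 501.1, -215.6]), array([18.4, 60.1]), 77.2, 703) [ 0.5012 -0.2158  0.0631]
flap 1 0 0 0
flap -1 1 0 0.07528409106611425
rim (array([ 496.7, -231.9]), array([189.4, 140.8]), 5.5, 3178)
cam 0.185 (array([553. , 329.3]), array([75.8, 45.9]), 74.8, 2769) 0.19648389050920115 [0.55093915 0.33146799 0.19336522]
cam 0.15 (array([549.8, 329.3]), array([76.3, 53.1]), 76.3, 3354) 0.19648389050920115 [0.54720647 0.33085317 0.19302814]
cam 0.15 (array([536.5, 323.9]), array([40.7, 82.6]), 19.0, 585) 0.18499570538223575 [0.53109281 0.32635254 0.17605642]
cam 0.008 (array([552.2, 327.3]), array([111.2,  99.7]), 75.4, 2530) 0.018669458606365708 [0.53308955 0.31790842 0.01274537]
```

View pics/w3t.png

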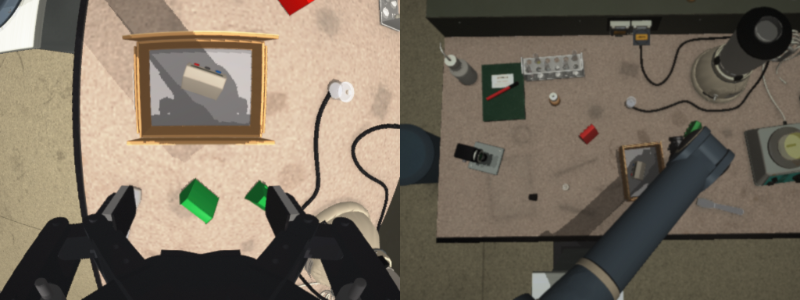

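The wrist view (left half) shows the timer at (203,80) with its buttons towards the left flap. Both flaps are only about upright, because the pushes tripped the force threshold early. I'll measure the flap angles and push again with the tip higher, near the free edges.

```bash
cat >> h.py <<'E'
def flaps(d,p,q):
    W=wcloud(d,p,q);L=(W[...,:2]-C)@np.stack([cx,cy],1)
    for s in (1,-1):
        k=(abs(L[...,0])<.07)&(s*L[...,1]>.03)&(s*L[...,1]<.15)&(W[...,2]>.085)&(W[...,2]<.16)
        y=s*L[k][:,1]-.07;z=W[k][:,2]-.072
        print("flap",s,len(y),"angle",np.percentile(np.arctan2(z,-y),[10,50,90]).round(2) if len(y) else 0,"r",np.hypot(y,z).max().round(3) if len(y) else 0)
E
python3 - <<'E'
from h import *
f=np.load("pics/w3.npz");flaps(f["d"],f["pos"],f["q"])
hand.close()
manip.move_pose(cw(0,0,.20),down(ca))
fmax=0
for y,z in ((0,.138),(40,.138),(75,.138),(105,.118),(60,.138)):
    manip.move_linear(cw(0,y/1000,z),feed=.12);print(y,np.round(manip.current_ft_force(),1),round(manip.current_clock(),1))
for y,z in ((-40,.138),(-75,.138),(-105,.118),(-60,.138),(0,.20)):
    manip.move_linear(cw(0,y/1000,z),feed=.15);print(y,np.round(manip.current_ft_force(),1),round(manip.current_clock(),1))
hand.ungrasp()
manip.move_pose(cw(0,-.06,.27),down(ca))
im,d,p,q=wrist("w4");flaps(d,p,q);print(manip.current_clock())
W=wcloud(d,p,q);L=(W[...,:2]-C)@np.stack([cx,cy],1)
m=(abs(L[...,0])<.08)&(abs(L[...,1])<.06)&(W[...,2]>.02)&(W[...,2]<.075);print(rect(W[m][:,:2]))
E
```

```text
flap 1 1345 angle [1.44 1.46 1.5 ] r 0.071
flap -1 1315 angle [1.39 1.41 1.45] r 0.072
0 [ 0.3 -0.2 -0.4] 11.9
40 [ 1.2 -0.5  0.2] 12.3
75 [ 0.1 -0.1  0.3] 12.8
105 [-0.4 -0.5  0.8] 13.2
60 [ 0.3  0.3 -0.2] 13.8
-40 [-0.7  0.1 -0.4] 14.6
-75 [ 0.4  0.6 -0.6] 15.0
-105 [-0.3  0.2  0.1] 15.4
-60 [ 0.2 -0.7  0. ] 15.9
0 [ 0.9 -0.2 -0.2] 16.6
flap 1 4143 angle [2.57 2.6  2.63] r 0.06
flap -1 5176 angle [2.55 2.57 2.59] r 0.069
17.8833
(array([ 500.1, -220.5]), array([45.2, 60.8]), 75.8, 1783)
```

View pics/w4.png

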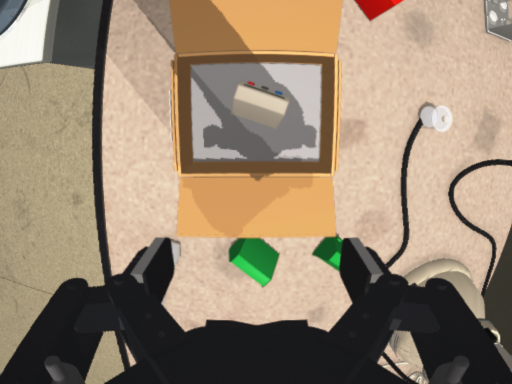

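Both flaps now stand at about 2.6 rad, and the timer hasn't been disturbed. Next I'll grasp it.

```bash
python3 - <<'E'
from h import *
ty=np.deg2rad(-13.1);t=np.array([.5001,-.2202])
manip.move_pose([*t,.17],down(ty))
print(manip.move_linear([*t,.039],feed=.10,threshold=25),manip.current_eef_pos())
hand.close();print(manip.current_opening(),manip.current_grip_force(),manip.current_eef_pos())
manip.move_linear([*t,.26],feed=.12)
print(manip.current_opening(),manip.current_grip_force(),manip.current_ft_force())
fy=np.deg2rad(-15.0)
manip.move_pose([.5056,.1469,.26],down(fy))
manip.move_linear([.5056,.1469,.172],feed=.1)
manip.pause(.5);print(manip.current_eef_pos(),manip.current_eef_rot(),manip.current_clock(),manip.current_opening(),manip.current_grip_force())
im,d,p,q=wrist("w5")
for c in("top","side"):
    a,b=viewer.grab_frame(c);np.savez(f"pics/{c}2.npz",p=a,d=b)
    print(c,proj(c,[.5056,.1469,.17]),[(np.round(r["rect"]),r["p"]) for r in nets.look_for("timer",c)][:4])
    if c=="side": S=a
u,v=proj("side",[.52,.2,.17]).astype(int);crop=cv2.resize(S[v-60:v+60,u-50:u+50,::-1],(400,480));
cv2.imwrite("pics/f.png",np.hstack([crop,cv2.resize(cv2.imread("pics/w5.png"),(400,480))]))
E
```

```text
False [ 0.50053683 -0.22041401  0.03957005]
0.6958409181112432 64.91297364234924 [ 0.50061626 -0.22043653  0.0396419 ]
0.6968245450390038 64.51671838760376 [-0.40171533  0.44123574 -1.33895296]
[0.50560407 0.14694836 0.17206023] [ 7.93340161e-01  6.08778599e-01  7.38758431e-05 -1.88592727e-05] 25.1583 0.6998353391682774 64.51356768608093
top [161.86254398 215.06226643] [(array([362., 155., 387., 182.]), 0.62), (array([370., 199., 395., 224.]), 0.56), (array([165., 208., 176., 230.]), 0.44)]
side [214.40882991 138.77643663] [(array([202., 130., 225., 149.]), 0.8), (array([213., 294., 246., 337.]), 0.69), (array([278., 290., 306., 309.]), 0.66), (array([297., 173., 306., 196.]), 0.37)]
```

View pics/f.png

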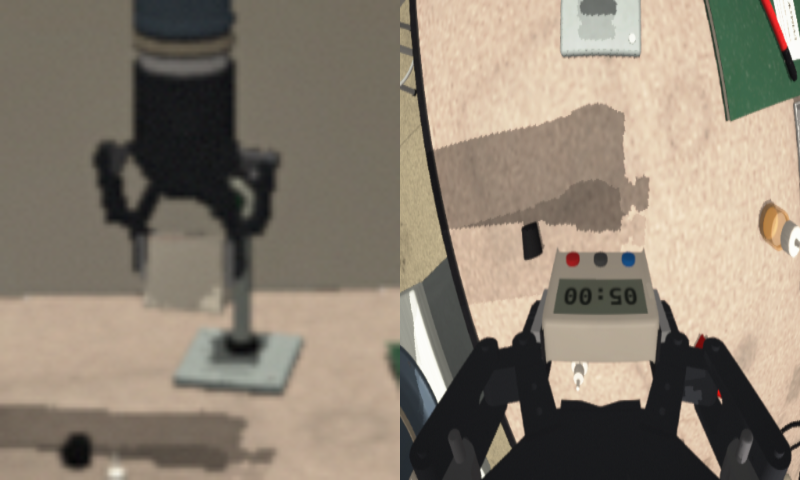

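The timer is held with its display (600,297 in the picture) towards the camera foot, centred on it. I'll check its tilt and offset numerically.

```bash
python3 - <<'E'
from h import *
f=np.load("pics/w5.npz");W=wcloud(f["d"],f["pos"],f["q"]);pos=f["pos"];R=Rn.from_quat(f["q"]).as_matrix()
T=(W-pos)@R # tool coords
m=(abs(T[...,1])<.027)&(abs(T[...,0])<.035)&(abs(T[...,2])<.035);k=T[m]
for a in np.arange(-.03,.03,.008):
    s=k[(k[:,2]>=a)&(k[:,2]<a+.008)]
    if len(s)>5: print(round(a,3),len(s),s[:,0].min().round(4),s[:,0].max().round(4),s[:,1].min().round(4),s[:,1].max().round(4))
print("zmin",np.percentile(k[:,2],[1,5,50]))
t=k[(k[:,2]<np.percentile(k[:,2],1)+.004)];A=np.c_[t[:,:2],np.ones(len(t))];print("top plane",np.linalg.lstsq(A,t[:,2],rcond=None)[0],len(t),t[:,0].min(),t[:,0].max())
# reference: same in the carton (w4), at grasp frame
g=np.load("pics/w4.npz");W4=wcloud(g["d"],g["pos"],g["q"]);Rg=Rn.from_quat(down(np.deg2rad(-13.1))).as_matrix();T4=(W4-np.array([.5006,-.2204,.0396]))@Rg
m=(abs(T4[...,1])<.027)&(abs(T4[...,0])<.035)&(T4[...,2]<.02)&(T4[...,2]>-.035);k=T4[m]
print("ref zmin",np.percentile(k[:,2],[1,5]))
for a in np.arange(-.03,.02,.008):
    s=k[(k[:,2]>=a)&(k[:,2]<a+.008)]
    if len(s)>5: print(round(a,3),len(s),s[:,0].min().round(4),s[:,0].max().round(4))
t=k[(k[:,2]<np.percentile(k[:,2],1)+.004)];A=np.c_[t[:,:2],np.ones(len(t))];print("ref plane",np.linalg.lstsq(A,t[:,2],rcond=None)[0])
# head seen from final views
for c in("top","side"):
    F=np.load(f"pics/{c}2.npz");V=cloud(c,F["d"]);m=(np.hypot(V[...,0]-.553,V[...,1]-.33)<.055)&(V[...,2]>.185)&(V[...,2]<.2);print(c,rect(V[m][:,:2]))
    m=(np.hypot(V[...,0]-.5056,V[...,1]-.1469)<.035)&(V[...,2]>.145)&(V[...,2]<.2);print(c,"timer",rect(V[m][:,:2]),V[m].min(0),V[m].max(0))
E
```

```text
-0.03 4345 -0.0038 0.014 -0.027 0.027
-0.022 1711 -0.0041 0.0158 -0.0269 0.027
-0.014 1305 0.0139 0.0171 -0.027 0.0269
-0.006 1052 0.0152 0.0182 -0.027 0.027
0.002 947 0.0164 0.0224 -0.027 0.027
0.01 1027 0.0175 0.0233 -0.027 0.0269
0.018 314 0.0185 0.0222 -0.0269 0.027
zmin [-0.02443522 -0.02398478 -0.01795723]
top plane [ 0.0499558   0.00102208 -0.02347053] 4737 -0.004123723874150123 0.0147624906213019
ref zmin [-0.02496621 -0.02430613]
-0.03 694 -0.0042 0.0129
-0.022 234 -0.0079 0.015
-0.014 160 -0.0114 0.0162
-0.006 160 -0.0153 0.0173
0.002 132 -0.0181 0.0211
0.01 190 -0.0224 0.0222
0.018 31 -0.0227 0.0199
ref plane [-0.00214791 -0.00047778 -0.02331244]
top (array([555.8, 329.9]), array([72.5, 45.6]), 75.1, 503)
top timer (array([501.3, 131.8]), array([14.3, 65.5]), 74.3, 163) [0.47101666 0.11944765 0.1450017 ] [0.53427563 0.14634346 0.19036669]
side (array([559.5, 327.6]), array([80.1, 17. ]), 80.9, 22)
side timer (array([504.1, 141.4]), array([39.4, 68.4]), 80.7, 413) [0.47064149 0.11954761 0.14519927] [0.53820431 0.16227081 0.19897169]
```

```bash
python3 - <<'E'
from h import *
f=np.load("pics/w5.npz");W=wcloud(f["d"],f["pos"],f["q"]);R=Rn.from_quat(f["q"]).as_matrix();T=(W-f["pos"])@R
g=np.load("pics/w4.npz");W4=wcloud(g["d"],g["pos"],g["q"]);T4=(W4-np.array([.5006,-.2204,.0396]))@Rn.from_quat(down(np.deg2rad(-13.1))).as_matrix()
for k in (T.reshape(-1,3),T4.reshape(-1,3)):
    k=k[(abs(k[:,1])<.024)&(k[:,0]>-.006)&(k[:,0]<.018)&(abs(k[:,2])<.03)]
    for a in np.arange(-.006,.017,.002):
        s=k[(k[:,0]>a)&(k[:,0]<a+.002)]; 
        print(round(a,3),np.round(np.median(s[:,2])*1e3,2) if len(s) else "-",end="  ")
    t=k[(k[:,0]>-.002)&(k[:,0]<.010)];print("\nslope",np.polyfit(t[:,0],t[:,2],1))
E
```

```text
-0.006 -21.37  -0.004 -22.89  -0.002 -23.39  0.0 -23.39  0.002 -23.41  0.004 -23.38  0.006 -23.39  0.008 -23.4  0.01 -23.35  0.012 -21.48  0.014 -13.83  0.016 -0.73  
slope [-0.00090432 -0.02339623]
-0.006 -19.99  -0.004 -23.09  -0.002 -23.55  0.0 -23.62  0.002 -23.4  0.004 -23.46  0.006 -23.51  0.008 -23.4  0.01 -23.19  0.012 -20.9  0.014 -11.99  0.016 0.01  
slope [ 0.00775534 -0.02350163]
```

```bash
python3 - <<'E'
from h import *
manip.move_linear([.5060,.1475,.1728],feed=.02);manip.pause(.5)
print(manip.current_eef_pos(),manip.current_grip_force(),manip.current_clock());print(order.hand_in())
E
```

```text
[0.50602363 0.14749852 0.17280512] 64.5138931274414 26.1583
the job is handed in; nothing more can be done
None
```

The job is handed in at 26 s on the robot's clock: both flaps are open at about 2.6 rad, and the timer is held upright, display towards the lens, at lens height and about 15 cm away (lens position measured to within 1–2 mm, with the side camera alone suggesting a few mm more).

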